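# Lever up a microwave's heavy floor pan

## Robot

A 7-joint arm with a two-finger parallel gripper is mounted at the origin on the work surface. World frame = base frame: x ahead of the robot, y to its left, z up, the work surface at z = 0. Lengths are in m, angles in rad, forces in N, time in s.
With the tool pointing down it reaches from about 0.4 to 0.925 m from the base axis. Payload 4.1 kg.
Tool frame: the origin (TCP) lies between the finger pads; the fingertips stand 14 mm ahead of it and the grasp point (between the pads) lies 5 mm behind it; z points along the fingers, y is the line along which they close (so a half turn about z gives the same grasp; the last joint's range is limited). The gripper opens to 85 mm and grips with 20 to 120 N. Pads are 22 mm wide; open, the fingers measure 114 mm over their backs; the gripper's body (76 mm by 85 mm) begins 54 mm behind the grasp point. The pads swing forward as they close: fully open they stand 13 mm farther back than shut.
Start: joints at [-1.353, 0.398, 0.045, 1.537, -0.019, 1.207, -0.051], TCP at [0.202, 0.618, 0.245] pointing down, gripper open.
Joint ranges: [-2.82, 2.82], [-0.49, 2.23], [-1.37, 1.46], [0, 2.46], [-1.36, 4.5], [0.23, 2], [-2.94, 2.94]. Speed limits (rad/s): [2.57, 2.57, 3.14, 3.14, 3.14, 3.14, 3.14].

## Interface

Orientations are given as [roll, pitch, yaw] about the fixed x, y, z axes, in that order (R = Rz(yaw) Ry(pitch) Rx(roll)).
In Python, from rig import manip, optics, job gives the robot as it stands. The module is installed in compiled form; this text tells all that it offers.
- The arm moves only by the tool drive_tool, never from a script. Its argument "plan" is a list of rows, each an object with "slide": the shift along the tool's x, y, z in cm, a list of three; "rot": the turn, a rotation vector about the tool's x, y, z in degrees, a list of three. In form: [{"slide": [x, y, z], "rot": [rx, ry, rz]}, ...]. A call has 1 to 5 rows; each row is the pose to reach, as a shift and turn from the pose commanded when the call began, along the tool's axes at that moment; what a row does not reach only later rows make up. A row lasts 1/10 s, in which the tool goes at most 50 mm and 8.59 degrees, less where a joint would pass 70% of its speed; a pose out of reach is approached as far as the arm can. A call with a gripper value outside its range is refused whole. "jaw" is the opening, from 0 (shut) to 1 (fully open), set as the call begins (left out, the last holds). The fingers move at their own pace and stop on an object; "squeeze" is the grip in N (left out, the last holds). Time passes only in rows, so rows that repeat a pose let the fingers close. It gives the time, the measured TCP pose, the force, the opening and the grip force at its end, in the units of the state.
- manip.get_state(): the state, without advancing time (a new reading comes with each control period).
- optics.read_camera(name): name is "side" or "top" or "wrist"; returns the picture (384x512x3 uint8, red, green, blue); there is no depth.
- optics.camera_info(name): a dict with "camera_matrix" (3x3 intrinsics, pixels), "dist" ([k1, k2, p1, p2, k3] as OpenCV has them; the pictures are not rectified), "rvec" (rotation vector, rad) and "tvec" (3), from world to camera coordinates, as OpenCV has them; the wrist camera has in their place "mount" (4x4, takes a point from camera to tool coordinates, whose origin is the TCP and whose axes are the flange's). Camera axes: x right, y down, z forward; pixel columns grow to the right and rows downward; lengths in m; the calibration is good to about 2 mm. A picture is of the moment at which its call begins: read the wrist's pose just before it. camera_info takes no time and is no camera call.
- job.finish_job(): hands the job in; it is judged then, once.
Trained networks look in the newest picture that a camera, given by its name, has taken for a name from the list of things; names that differ only in an ending like _2 or _b are one class to them, and where a whole thing is asked for, a point or a joint stands for the part that bears it (a point fixed in the world has none). Each returns a list of dicts, best first, with "conf" (0 to 1); they miss things now and then, are a little off and sometimes report something else, mostly with a low value. They report only what shows in the picture. A call takes as long as a camera call.
- optics.regions_of(thing, camera): "region" (384x512 bool, what is visible of it).
- optics.pinpoint(thing, camera): "at" ([x, y, z] in m, in the coordinates of the camera as it stood for that picture, good to about 4 mm: a listed point, or the origin of a listed thing).
The state is a dict: "t": time; "joints": joint angles; "qd": joint speeds; "joint_efforts": joint torques, N m; "tcp_pos": TCP position; "tool_rot": TCP orientation; "ft_force": force on the tool from outside, world axes, zero at the start; "ft_torque": the same for the moment, N m; "width": finger opening in m; "gripper_force": force on a finger pad.
Only numpy, scipy, OpenCV 4.12 (cv2) and the standard library are available. Lean on these libraries where they do the work, as an engineer would, in place of code of your own. Each camera call takes 0.05 s, during which the arm holds its last target. There are 200 camera calls.

## Task

The microwave's heavy floor pan, hinged on the repair stand, must be tipped up so that the screws beneath it can be reached. Take the long pry bar, lay it over the round-topped wooden block with its thin tip in under the pan's free edge, and press its grey handle down towards the table so that the edge rises at least 15 mm; the stiff hinge then holds it. Lever it up with the bar on the block, never touch the pan itself with the gripper or arm, and leave it standing raised.

Things in the scene. Friction and masses are not known exactly. Their poses are not given: they have to be found in the camera images.
- pry_bar_center (a point): Middle (half-way along and up, about its balance point) of the long pry bar: steel, 300 x 22 x 12 mm, 0.45 kg, lying on the table at the robot's left. x axis from handle to tip, z up. The last 100 mm at -x is a grey plastic handle 28 mm wide; the last 50 mm at +x is the tip, 6 mm thick (3 mm off above and below). Near it lie a bar of like make only 190 mm long and a spanner: leave those.
- block_top (a point): Fulcrum: wooden block fixed to the table in front of the stand. This point is the middle of its highest line, 100 mm above the table: a half-round ridge (radius 18 mm), 80 mm long along its y axis. The bar goes across it, along its x axis, which points to the stand. The ridge is 75 to 88 mm in front of the pan's edge.
- pan_edge (a point): Middle of the underside of the pan's free edge, 121 mm up. Pan: steel sheet 230 mm wide (y), 200 mm deep, with a transformer and motor on top, 3 kg. x axis level from the edge inwards to the hinge, 195 mm behind; z up. Below it is open to the table, 230 mm between posts. Put the tip 15 to 40 mm in. A bar let go tips handle down till its tip meets the edge; raising takes 22 to 35 N here, 10 to 17 N at the handle.
- pan (a joint): Tilt of the pan about its hinge, rad: 0 flat as at the start, growing as the free edge rises; 0.08 is 15 mm at the edge. The hinge is stiff and keeps the pan where it is left. With the handle pressed down to the table it reaches about 0.2.

How it is judged:
By the outcome, as a careful person would: the job done as asked, in the order asked, and still so for the second after the job is handed in, with the robot touching nothing.
It also fails if it takes over 48 s, if anything falls off the work surface, if the arm or the gripper's body presses on something with over 40 N, if the wrist force passes 120 N, or if a joint passes its speed limit or range.

## Working session

There is one attempt and no reset: what is moved stays moved. The work goes in short steps, Python scripts to look and compute and a tool call to move; the robot and the scene stay as the last step left them, time stands still between calls to the robot, and variables do not carry over. Pictures are saved under pics/ and viewed, at most 10 in all, crops included, and the job is handed in when it is done.

Besides the shell and the picture viewer there is one more tool, called after ">>>" by a JSON object that holds its "op" and its "data". drive_tool: Moves the arm, as the interface text tells. Its arguments: {"type":"object","properties":{"plan":{"type":"array"},"jaw":{"type":"number"},"squeeze":{"type":"number"}},"required":["plan"]}

```bash
mkdir -p pics; cat > h.py <<'E'
import numpy as np, cv2
from rig import manip, optics, job
from scipy.spatial.transform import Rotation as R
def state():
    return manip.get_state()
def T_cam(name, s=None):
    i=optics.camera_info(name)
    if 'mount' in i:
        s=s or state(); T=np.eye(4); T[:3,:3]=R.from_euler('xyz',s['tool_rot']).as_matrix(); T[:3,3]=s['tcp_pos']
        return T@np.array(i['mount'])
    T=np.eye(4); T[:3,:3]=cv2.Rodrigues(np.array(i['rvec'],float))[0]; T[:3,3]=np.ravel(i['tvec']); return np.linalg.inv(T)
def snap(name, save=None):
    T=T_cam(name); im=optics.read_camera(name)
    if save: cv2.imwrite('pics/'+save,im[:,:,::-1])
    return im,T
def find(thing,name,T):
    return [(round(d['conf'],2),(T[:3,:3]@np.array(d['at'])+T[:3,3]).round(4)) for d in optics.pinpoint(thing,name)]
def pix(name,T,uv,z):
    i=optics.camera_info(name); uv=np.array(uv,float).reshape(-1,1,2)
    n=cv2.undistortPoints(uv,np.array(i['camera_matrix']),np.array(i['dist']))[:,0]
    d=np.c_[n,np.ones(len(n))]@T[:3,:3].T; o=T[:3,3]
    return o+d*((z-o[2])/d[:,2])[:,None]
def region(thing,name): return optics.regions_of(thing,name)
E
python3 - <<'E'
from h import *
np.set_printoptions(suppress=True)
s=state(); print({k:np.round(v,3).tolist() for k,v in s.items()})
for n in ['top','side','wrist']:
    im,T=snap(n,n+'1.png'); print(n,T[:3,3].round(3))
    for t in ['pry_bar_center','block_top','pan_edge']:
        print(t,find(t,n,T)[:3])
    for r in region('pry_bar_center',n)[:2]:
        m=r['region'].astype(np.uint8); 
        if m.sum()>20:
            b=cv2.minAreaRect(np.argwhere(m)[:,::-1].astype(np.float32)); p=cv2.boxPoints(b); print(' reg',round(r['conf'],2),p.round().tolist(), pix(n,T,p,0.006)[:,:2].round(3).tolist())
E
```

```text
{'t': 0.0, 'joints': [-1.353, 0.399, 0.045, 1.538, -0.019, 1.207, -0.051], 'qd': [-0.0, -0.001, -0.002, -0.001, 0.001, 0.002, -0.002], 'joint_efforts': [-0.0, -47.512, 1.365, -25.422, 0.012, 0.01, 0.0], 'tcp_pos': [0.202, 0.617, 0.244], 'tool_rot': [-3.14, 0.0, 2.825], 'ft_force': [-0.747, 0.257, -0.186], 'ft_torque': [-0.01, -0.006, -0.027], 'gripper_force': 0.0, 'width': 0.085}
top [ 0.398 -0.126  1.447]
pry_bar_center [(0.65, array([0.6059, 0.224 , 0.0092]))]
block_top [(0.65, array([ 0.6024, -0.243 ,  0.0961]))]
pan_edge [(0.63, array([ 0.5864, -0.3152,  0.1186]))]
 reg 0.61 [[83.0, 176.0], [84.0, 166.0], [187.0, 179.0], [185.0, 189.0]] [[0.608, 0.375], [0.637, 0.372], [0.598, 0.074], [0.569, 0.077]]
side [ 0.37  -1.293  0.874]
pry_bar_center [(0.75, array([0.6057, 0.2237, 0.008 ]))]
block_top [(0.73, array([ 0.6038, -0.2419,  0.1003]))]
pan_edge [(0.81, array([ 0.5867, -0.3198,  0.1223]))]
 reg 0.67 [[264.0, 143.0], [273.0, 143.0], [274.0, 186.0], [265.0, 186.0]] [[0.608, 0.393], [0.645, 0.392], [0.601, 0.07], [0.57, 0.072]]
wrist [0.127 0.642 0.374]
pry_bar_center []
block_top []
pan_edge []
```

View pics/top1.png

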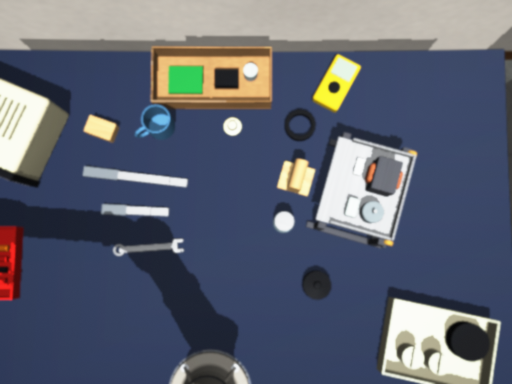

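View pics/side1.png

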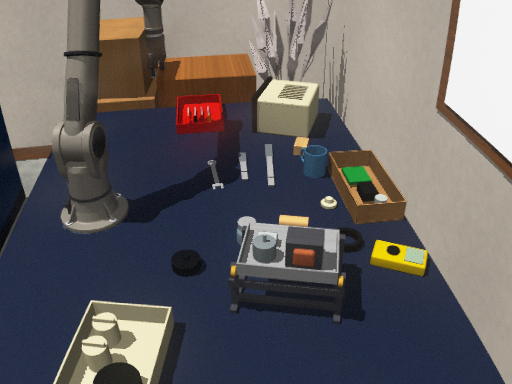

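The top view shows the long bar with its handle at (85,172) and tip at (186,184), the block at (297,177) and the stand at about (365,190). Its free edge runs from (345,137) to (318,225). The network's positions agree with this and with the given heights. Next I need the stand's yaw and the first move.

```bash
cat >> h.py <<'E'
def move(p,yaw_deg,pitch_deg=0,s=None):
    """slide/rot from current pose to tool pointing down at p with yaw; pitch_deg: tilt about tool y"""
    s=s or state(); A=R.from_euler('xyz',s['tool_rot'])
    B=R.from_euler('z',yaw_deg,degrees=True)*R.from_euler('x',180,degrees=True)*R.from_euler('y',pitch_deg,degrees=True)
    d=A.inv().apply(np.array(p)-s['tcp_pos'])*100
    print('slide',d.round(2).tolist(),'rot',(A.inv()*B).as_rotvec(degrees=True).round(2).tolist())
E
python3 - <<'E'
from h import *
im,T=snap('top')
for t,z in [('pan',0.122),('block_top',0.09)]:
    for r in region(t,'top')[:2]:
        m=r['region'].astype(np.uint8)
        if m.sum()<20: continue
        p=cv2.boxPoints(cv2.minAreaRect(np.argwhere(m)[:,::-1].astype(np.float32)))
        w=pix('top',T,p,z)[:,:2]; print(t,round(r['conf'],2),p.round().tolist(),w.round(3).tolist(),np.degrees(np.arctan2(*(np.diff(w,axis=0)[:,::-1].T))).round(1))
# free edge from picture
w=pix('top',T,[[338,140],[317,222]],0.125); print(w.round(3), np.degrees(np.arctan2(*(w[1]-w[0])[1::-1])))
move([0.605,0.224,0.20],82.6)
big=cv2.resize(im[110:260,260:430],None,fx=4,fy=4,interpolation=cv2.INTER_CUBIC); cv2.imwrite('pics/crop.png',big[:,:,::-1])
E
```

```text
pan 0.69 [[314.0, 223.0], [340.0, 131.0], [416.0, 153.0], [391.0, 245.0]] [[0.466, -0.281], [0.713, -0.352], [0.654, -0.554], [0.41, -0.481]] [ -16.  -106.3  163.3]
block_top 0.69 [[276.0, 187.0], [287.0, 154.0], [316.0, 163.0], [306.0, 196.0]] [[0.565, -0.184], [0.657, -0.212], [0.632, -0.293], [0.541, -0.265]] [ -17.  -107.3  162.7]
[[ 0.689 -0.347  0.125]
 [ 0.469 -0.289  0.125]] 165.3042703250286
slide [-50.51, -24.87, 4.53] rot [0.01, -0.01, 79.25]
```

View pics/crop.png

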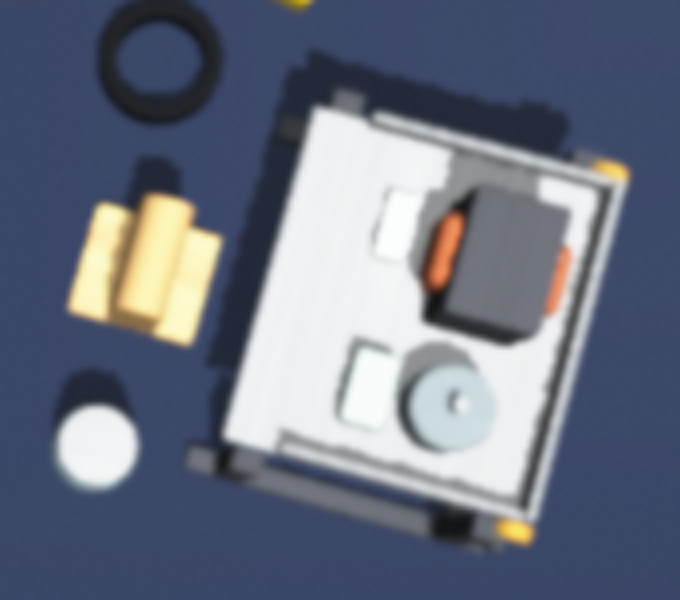

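>>> {"op": "drive_tool", "data": {"plan": [{"slide": [-4.4,-2.2,0.4],"rot": [0,0,7]},{"slide": [-8.8,-4.4,0.8],"rot": [0,0,14]},{"slide": [-13.2,-6.6,1.2],"rot": [0,0,21]},{"slide": [-17.6,-8.8,1.6],"rot": [0,0,28]},{"slide": [-22,-11,2],"rot": [0,0,35]}]}}

```text
t: 1.4
tcp_pos: [0.3785, 0.4432, 0.2255]
tool_rot: [3.141, -0.0, 2.209]
ft_force: [1.0, 0.5, -0.1]
width: 0.0856
gripper_force: 0.0
```

```bash
python3 - <<'E'
from h import *
print(state()['t'],state()['tcp_pos'])
move([0.605,0.224,0.20],82.6)
E
```

```text
1.4 [0.3784925  0.44316629 0.22551881]
slide [-31.1, 5.13, 2.54] rot [0.04, -0.04, 43.98]
```

>>> {"op": "drive_tool", "data": {"plan": [{"slide": [-4.5,0.7,0.3],"rot": [0,0,6.5]},{"slide": [-9,1.4,0.6],"rot": [0,0,13]},{"slide": [-13.5,2.1,1],"rot": [0,0,19.5]},{"slide": [-18,2.8,1.4],"rot": [0,0,26]},{"slide": [-22,3.6,1.8],"rot": [0,0,32.5]}]}}

```text
t: 1.9
tcp_pos: [0.5395, 0.2881, 0.2076]
tool_rot: [3.141, -0.0, 1.641]
ft_force: [0.2, -0.1, 0.1]
width: 0.0854
gripper_force: 0.0
```

```bash
python3 - <<'E'
from h import *
print(state()['t'],state()['tcp_pos'])
move([0.605,0.224,0.17],82.6)
E
```

```text
1.9 [0.53951413 0.28810303 0.20755655]
slide [-6.85, 6.08, 3.76] rot [0.04, -0.01, 11.42]
```

>>> {"op": "drive_tool", "data": {"plan": [{"slide": [-2.5,2.2,1.2],"rot": [0,0,5]},{"slide": [-5,4.4,2.5],"rot": [0,0,9]},{"slide": [-6.8,6,3.7],"rot": [0,0,11.4]},{"slide": [-6.8,6,3.7],"rot": [0,0,11.4]}]}}

```text
t: 2.3
tcp_pos: [0.6045, 0.2219, 0.1687]
tool_rot: [-3.141, 0.004, 1.441]
ft_force: [-0.3, -0.5, 0.5]
width: 0.0855
gripper_force: 0.0
```

```bash
python3 - <<'E'
from h import *
im,T=snap('wrist','w2.png'); print(T[:3,3],state()['tcp_pos'],np.degrees(state()['tool_rot']))
print(find('pry_bar_center','wrist',T))
for r in region('pry_bar_center','wrist')[:2]:
    m=r['region'].astype(np.uint8)
    if m.sum()<50: continue
    b=cv2.minAreaRect(np.argwhere(m)[:,::-1].astype(np.float32)); p=cv2.boxPoints(b); w=pix('wrist',T,p,0.012)[:,:2]
    print(round(r['conf'],2),p.round().tolist(),w.round(4).tolist(),w.mean(0),np.degrees(np.arctan2(*(np.diff(w,axis=0)[:,::-1].T))).round(1))
E
```

```text
[0.6159667  0.30140742 0.29661353] [0.60352632 0.22468386 0.16941805] [-1.79949501e+02  1.07131128e-01  8.27612072e+01]
[(0.57, array([0.6045, 0.2233, 0.0029]))]
0.89 [[235.0, 0.0], [272.0, -1.0], [282.0, 305.0], [245.0, 306.0]] [[0.6071, 0.3602], [0.6353, 0.3573], [0.6136, 0.0743], [0.5752, 0.0777]] [0.60776439 0.21735273] [ -5.7 -94.4 174.9]
```

View pics/w2.png

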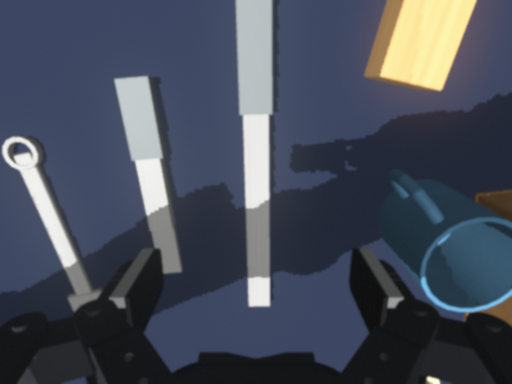

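The wrist view shows the long bar upright in the picture: handle joint at about (257,115), tip end at (259,306). It lies between the open fingers, clear of the short bar and the mug.

```bash
python3 - <<'E'
from h import *
T=T_cam('wrist')
a=pix('wrist',T,[[257,115]],0.012)[0]; b=pix('wrist',T,[[259,306]],0.009)[0]; d=(b-a)[:2]
print(a,b,np.linalg.norm(d),np.degrees(np.arctan2(d[1],d[0]))); u=d/np.linalg.norm(d)
c=b[:2]-0.15*u; c2=a[:2]+0.05*u; print(c,c2)
# grasp point 5mm behind TCP; want grasp pt z ~0.010 -> tcp z .005? fingertips 14 ahead => tcp z>=0.017
E
```

```text
[0.61052515 0.27836784 0.012     ] [0.58857611 0.07927908 0.009     ] 0.20029501902138994 -96.29130790550303
[0.60501364 0.22837572] [0.60504597 0.22866896]
```

```bash
python3 - <<'E'
from h import *
move([0.605,0.226,0.05],83.1); move([0.605,0.226,0.017],83.1)
E
```

```text
slide [-0.19, 0.27, 12.04] rot [-0.03, -0.06, -0.07]
slide [-0.2, 0.27, 15.34] rot [-0.03, -0.06, -0.07]
```

>>> {"op": "drive_tool", "data": {"plan": [{"slide": [-0.2,0.2,4.5],"rot": [0,0,0]},{"slide": [-0.2,0.2,9],"rot": [0,0,0]},{"slide": [-0.2,0.2,12.5],"rot": [0,0,0]},{"slide": [-0.2,0.2,14.5],"rot": [0,0,0]},{"slide": [-0.2,0.2,15.3],"rot": [0,0,0]}], "jaw": 0.7}}

```text
t: 2.95
tcp_pos: [0.6024, 0.2265, 0.0153]
tool_rot: [-3.138, 0.0, 1.451]
ft_force: [0.0, -0.4, 0.2]
width: 0.0598
gripper_force: 0.0
```

>>> {"op": "drive_tool", "data": {"plan": [{"slide": [0,0,0],"rot": [0,0,0]},{"slide": [0,0,0],"rot": [0,0,0]},{"slide": [0,0,0],"rot": [0,0,0]},{"slide": [0,0,0],"rot": [0,0,0]},{"slide": [0,0,0],"rot": [0,0,0]}], "jaw": 0, "squeeze": 80}}

```text
t: 3.45
tcp_pos: [0.6059, 0.2257, 0.0196]
tool_rot: [3.139, -0.002, 1.448]
ft_force: [-1.6, 0.3, 5.9]
width: 0.0192
gripper_force: 78.7
```

>>> {"op": "drive_tool", "data": {"plan": [{"slide": [0,0,0],"rot": [0,0,0]},{"slide": [0,0,0],"rot": [0,0,0]},{"slide": [0,0,0],"rot": [0,0,0]},{"slide": [0,0,0],"rot": [0,0,0]}]}}

```text
t: 3.85
tcp_pos: [0.6059, 0.2256, 0.0196]
tool_rot: [3.139, -0.002, 1.448]
ft_force: [-1.4, 0.3, 5.8]
width: 0.0189
gripper_force: 78.7
```

>>> {"op": "drive_tool", "data": {"plan": [{"slide": [0,0,-3],"rot": [0,0,0]},{"slide": [0,0,-7],"rot": [0,0,0]},{"slide": [0,0,-11],"rot": [0,0,0]},{"slide": [0,0,-15],"rot": [0,0,0]},{"slide": [0,0,-18],"rot": [0,0,0]}]}}

```text
t: 4.35
tcp_pos: [0.6051, 0.2246, 0.2]
tool_rot: [3.139, -0.001, 1.447]
ft_force: [0.4, 0.4, -4.4]
width: 0.0192
gripper_force: 79.8
```

```bash
python3 - <<'E'
from h import *
im,T=snap('wrist','w3.png'); s=state(); print(s['tcp_pos'],s['tool_rot'],s['width'],s['ft_force'],s['ft_torque'])
print(find('pry_bar_center','wrist',T))
im,T=snap('side','s3.png');print(find('pry_bar_center','side',T))
E
```

```text
[0.60785589 0.2252961  0.20519629] [ 3.1325917  -0.00605797  1.44727808] 0.01920091704137872 [ 0.67944986  1.37961144 -0.15625975] [ 0.00444669 -0.13626127 -0.03009345]
[(0.94, array([0.6036, 0.221 , 0.1866]))]
[(0.64, array([0.6064, 0.2263, 0.1919]))]
```

View pics/w3.png

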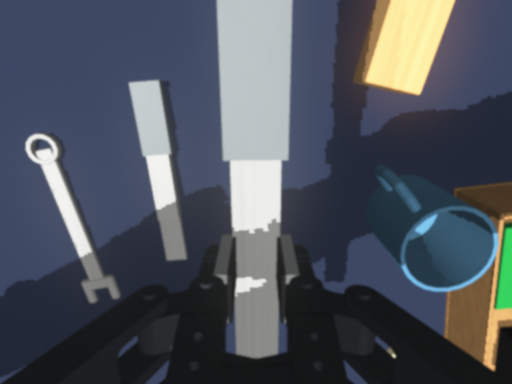

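The bar is gripped level. Its handle joint is at about (255,160), so the fingers hold it near the middle.

```bash
cat >> h.py <<'E'
B=np.array([0.603,-0.2425,0.1]); YAW=74.0; u=-np.array([np.cos(np.radians(YAW)),np.sin(np.radians(YAW)),0])
E
python3 - <<'E'
from h import *
s=state();T=T_cam('wrist',s); 
A=R.from_euler('xyz',s['tool_rot'])
w=pix('wrist',T,[[223,159],[288,159]],s['tcp_pos'][2]-0.0076); print(w,np.linalg.norm(w[1]-w[0]), A.inv().apply(w.mean(0)-s['tcp_pos']))
w=pix('wrist',T,[[218,5],[293,5]],s['tcp_pos'][2]-0.0076); print(A.inv().apply(w.mean(0)-s['tcp_pos']))
p=B-u*0.117; p[2]=0.20; print(p); move(p,YAW,s=s)
E
```

```text
[[0.59693617 0.27334872 0.18929739]
 [0.62458693 0.26994187 0.18929739]] 0.02785985642335426 [0.0474628  0.00078903 0.00761388]
[0.10595033 0.00080545 0.00763151]
[ 0.63524957 -0.13003238  0.2       ]
slide [-34.82, 7.44, -0.32] rot [-0.03, -0.01, 8.95]
```

>>> {"op": "drive_tool", "data": {"plan": [{"slide": [-4,0.9,0],"rot": [0,0,1]},{"slide": [-8.5,1.8,0],"rot": [0,0,2.2]},{"slide": [-13,2.8,0],"rot": [0,0,3.4]},{"slide": [-17.5,3.7,0],"rot": [0,0,4.5]},{"slide": [-21,4.5,0],"rot": [0,0,5.5]}]}}

```text
t: 5.05
tcp_pos: [0.6214, 0.007, 0.1943]
tool_rot: [-3.137, 0.003, 1.348]
ft_force: [0.4, -0.2, -4.2]
width: 0.0188
gripper_force: 79.8
```

>>> {"op": "drive_tool", "data": {"plan": [{"slide": [-4,0.5,0],"rot": [0,0,1]},{"slide": [-8,1,0],"rot": [0,0,2]},{"slide": [-11,1.4,0],"rot": [0,0,3]},{"slide": [-13,1.6,0],"rot": [0,0,3.5]},{"slide": [-13,1.6,0],"rot": [0,0,3.5]}]}}

```text
t: 5.55
tcp_pos: [0.6087, -0.1238, 0.1955]
tool_rot: [-3.139, 0.003, 1.285]
ft_force: [0.1, -0.6, -3.3]
width: 0.0191
gripper_force: 79.8
```

```bash
python3 - <<'E'
from h import *
for i in range(2):
    im,T=snap('side','s4.png'); s=state(); print(s['t'],s['tcp_pos'],np.degrees(s['tool_rot']))
    for t in ['pry_bar_center','block_top','pan_edge']: print(t,find(t,'side',T)[:2])
im,T=snap('top'); s=state(); print(s['t'],s['tcp_pos'],np.degrees(s['tool_rot']))
for t in ['block_top','pan_edge']: print(t,find(t,'top',T)[:2])
im,T=snap('wrist','w4.png')
for t in ['block_top','pan_edge']: print(t,find(t,'wrist',T)[:2])
p=B-u*0.1175; p[2]=0.124; move(p,YAW,s=s)
E
```

```text
5.6 [ 0.60969019 -0.12062148  0.19559183] [-1.79827253e+02  2.77067932e-02  7.37970391e+01]
pry_bar_center [(0.76, array([ 0.607 , -0.1261,  0.184 ]))]
block_top [(0.8, array([ 0.6028, -0.24  ,  0.0966]))]
pan_edge [(0.79, array([ 0.5842, -0.3214,  0.1202]))]
5.8 [ 0.61130014 -0.11696234  0.19648499] [-1.79920867e+02 -6.90849214e-02  7.41503699e+01]
pry_bar_center [(0.61, array([ 0.6104, -0.1215,  0.1851]))]
block_top [(0.68, array([ 0.6056, -0.2421,  0.1007]))]
pan_edge [(0.7, array([ 0.5868, -0.3214,  0.1209])), (0.54, array([ 0.6064, -0.2411,  0.1006]))]
6.0 [ 0.61125055 -0.1184657   0.19721534] [-1.79993409e+02 -2.41954335e-02  7.40523936e+01]
block_top [(0.8, array([ 0.6032, -0.2435,  0.0964]))]
pan_edge [(0.61, array([ 0.5833, -0.3197,  0.1213]))]
block_top [(0.96, array([ 0.6049, -0.2454,  0.1006]))]
pan_edge []
slide [-0.41, 2.63, 7.32] rot [-0.01, -0.02, 0.05]
```

View pics/s4.png

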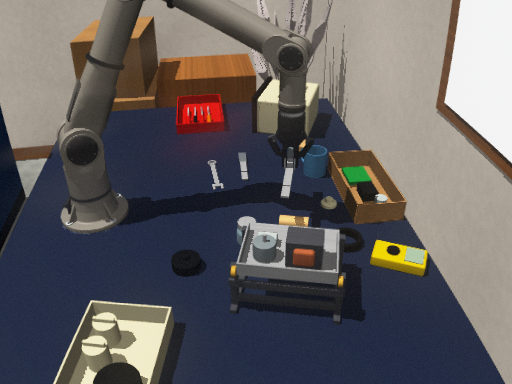

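The side view shows the bar hanging level, its tip at (286,195) just behind the block at (293,220). The measurements agree, so I correct sideways and lower it.

>>> {"op": "drive_tool", "data": {"plan": [{"slide": [-0.2,1.3,0],"rot": [0,0,0]},{"slide": [-0.3,2.6,1],"rot": [0,0,0]},{"slide": [-0.3,2.6,3.5],"rot": [0,0,0]},{"slide": [-0.3,2.6,6],"rot": [0,0,0]},{"slide": [-0.3,2.6,7],"rot": [0,0,0]}]}}

```text
t: 6.75
tcp_pos: [0.6335, -0.129, 0.1246]
tool_rot: [-3.137, 0.0, 1.291]
ft_force: [-1.0, 1.6, -4.0]
width: 0.0188
gripper_force: 79.8
```

```bash
python3 - <<'E'
from h import *
Z=[]
for i in range(3):
    im,T=snap('side'); s=state(); print(s['t'],s['tcp_pos'].round(4),np.degrees(s['tool_rot']).round(2),s['ft_force'].round(1)); print(find('pry_bar_center','side',T)[:1])
im,T=snap('wrist','w5.png'); print(find('block_top','wrist',T)[:2],find('pry_bar_center','wrist',T)[:1])
p=np.array([.604,-.2425,.1])-u*0.0475; p[2]=0.1245; move(p,YAW,s=s)
E
```

```text
6.8 [ 0.6332 -0.1289  0.1239] [-1.7968e+02  4.0000e-02  7.3960e+01] [-0.   1.5 -5.8]
[(0.92, array([ 0.6312, -0.13  ,  0.1119]))]
6.9 [ 0.6351 -0.1296  0.1272] [-1.7996e+02  1.0000e-02  7.3960e+01] [ 0.3  0.3 -3.1]
[]
7.0 [ 0.6362 -0.13    0.1288] [ 1.7985e+02 -2.0000e-02  7.3950e+01] [-0.2 -0.7 -4. ]
[(0.71, array([ 0.6364, -0.131 ,  0.1169]))]
[] [(0.7, array([ 0.6382, -0.1355,  0.1123]))]
slide [-6.95, 0.01, 0.43] rot [0.15, -0.02, -0.05]
```

View pics/w5.png

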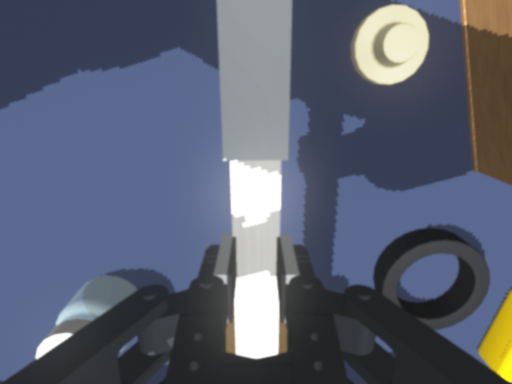

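The wrist view shows the bar centred over the ridge (wood on both sides of it at about (255,335)), with the surroundings clear.

>>> {"op": "drive_tool", "data": {"plan": [{"slide": [0,0,0.5],"rot": [0,0,0]},{"slide": [0,0,0.5],"rot": [0,0,0]},{"slide": [0,0,0.5],"rot": [0,0,0]}]}}

```text
t: 7.5
tcp_pos: [0.6349, -0.1295, 0.122]
tool_rot: [-3.141, -0.0, 1.291]
ft_force: [0.1, 0.5, -4.7]
width: 0.0188
gripper_force: 79.8
```

```bash
python3 - <<'E'
from h import *
s=state(); print(s['t'],s['tcp_pos'].round(4),np.degrees(s['tool_rot']).round(2),s['ft_force'].round(1),s['qd'].round(3))
p=np.array([.604,-.2425,.1])-u*0.0475; p[2]=0.1235; move(p,YAW,s=s)
E
```

```text
7.5 [ 0.6349 -0.1295  0.122 ] [-179.96   -0.     73.95] [ 0.1  0.5 -4.7] [ 0.    -0.003 -0.001 -0.004  0.001  0.001  0.   ]
slide [-6.96, 0.14, -0.15] rot [-0.04, -0.0, -0.05]
```

>>> {"op": "drive_tool", "data": {"plan": [{"slide": [-1,0.1,-0.2],"rot": [0,0,0]},{"slide": [-2.5,0.1,-0.2],"rot": [0,0,0]},{"slide": [-4,0.1,-0.2],"rot": [0,0,0]},{"slide": [-5.5,0.1,-0.2],"rot": [0,0,0]},{"slide": [-6.5,0.1,-0.2],"rot": [0,0,0]}]}}

```text
t: 8.0
tcp_pos: [0.6169, -0.1957, 0.1245]
tool_rot: [3.141, 0.001, 1.288]
ft_force: [0.5, 0.2, -4.3]
width: 0.019
gripper_force: 79.8
```

>>> {"op": "drive_tool", "data": {"plan": [{"slide": [-0.5,0,0],"rot": [0,0,0]},{"slide": [-0.5,0,0],"rot": [0,0,0]},{"slide": [-0.5,0,0],"rot": [0,0,0]}]}}

```text
t: 8.3
tcp_pos: [0.6171, -0.1964, 0.1241]
tool_rot: [-3.141, -0.001, 1.291]
ft_force: [0.5, 0.5, -3.9]
width: 0.0187
gripper_force: 79.8
```

```bash
python3 - <<'E'
from h import *
im,T=snap('side','s6.png'); s=state(); print(s['t'],s['tcp_pos'].round(4),np.degrees(s['tool_rot']).round(2),s['ft_force'].round(1),s['ft_torque'].round(2))
print(find('pan_edge','side',T)[:1],find('pry_bar_center','side',T)[:1],find('block_top','side',T)[:1])
tip=s['tcp_pos']+0.1525*u; print('tip',tip,'inset vs E',(tip-np.array([.5855,-.319,.12]))@u)
im,T=snap('top','t6.png'); c=im[110:260,260:430]; d=cv2.imread('pics/side1.png')
big=np.hstack([cv2.resize(c[:,:,::-1],(600,530),interpolation=cv2.INTER_CUBIC)]); cv2.imwrite('pics/t6c.png',big)
E
```

```text
8.35 [ 0.6173 -0.196   0.1241] [-1.7999e+02 -6.0000e-02  7.4030e+01] [ 0.5 -0.  -3.6] [ 0.11 -0.06 -0.04]
[(0.56, array([ 0.5857, -0.3191,  0.1235]))] [(0.78, array([ 0.6156, -0.2001,  0.1119]))] [(0.74, array([ 0.6053, -0.2404,  0.0998]))]
tip [ 0.57521845 -0.34260542  0.12413922] inset vs E 0.025524961970488484
```

View pics/t6c.png

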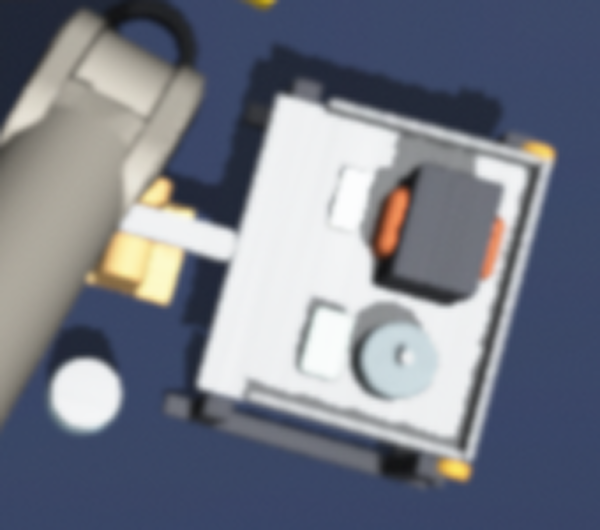

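The tip has gone in under the pan edge at (235,245), with the bar square across the ridge. Now I lower it and release.

>>> {"op": "drive_tool", "data": {"plan": [{"slide": [0,0,0.2],"rot": [0,0,0]},{"slide": [0,0,0.4],"rot": [0,0,0]},{"slide": [0,0,0.5],"rot": [0,0,0]},{"slide": [0,0,0.5],"rot": [0,0,0]}]}}

```text
t: 8.95
tcp_pos: [0.6168, -0.197, 0.1193]
tool_rot: [-3.141, -0.0, 1.291]
ft_force: [-0.5, 0.5, -2.8]
width: 0.0188
gripper_force: 80.1
```

>>> {"op": "drive_tool", "data": {"plan": [{"slide": [0,0,0],"rot": [0,0,0]},{"slide": [0,0,0],"rot": [0,0,0]},{"slide": [0,0,0],"rot": [0,0,0]},{"slide": [0,0,0],"rot": [0,0,0]},{"slide": [0,0,0],"rot": [0,0,0]}], "jaw": 0.55}}

```text
t: 9.45
tcp_pos: [0.6169, -0.1973, 0.1195]
tool_rot: [3.141, -0.0, 1.291]
ft_force: [-0.5, 0.6, -0.0]
width: 0.0468
gripper_force: 0.0
```

>>> {"op": "drive_tool", "data": {"plan": [{"slide": [0,0,-2],"rot": [0,0,0]},{"slide": [0,0,-5],"rot": [0,0,0]},{"slide": [4,0,-6],"rot": [0,0,0]},{"slide": [8,0,-6],"rot": [0,0,0]},{"slide": [10,0,-6],"rot": [0,0,0]}]}}

```text
t: 9.95
tcp_pos: [0.6461, -0.0961, 0.1798]
tool_rot: [3.141, -0.003, 1.295]
ft_force: [0.6, 0.1, -0.4]
width: 0.0472
gripper_force: 0.0
```

```bash
python3 - <<'E'
from h import *
im,T=snap('wrist','w7.png'); s=state(); print(s['t'],s['tcp_pos'].round(4),np.degrees(s['tool_rot']).round(2),s['ft_force'].round(1))
print(find('pry_bar_center','wrist',T)[:1])
for r in region('pry_bar_center','wrist')[:1]:
    m=r['region'].astype(np.uint8); print(r['conf'],cv2.boxPoints(cv2.minAreaRect(np.argwhere(m)[:,::-1].astype(np.float32))).tolist())
im,T=snap('side','s7.png'); print([find(t,'side',T)[:1] for t in ('pan_edge','pry_bar_center')])
E
```

```text
10.0 [ 0.6469 -0.0926  0.1792] [180.    -0.3   74.45] [1.1 3.  0.2]
[(0.62, array([ 0.6204, -0.1997,  0.0987]))]
0.58 [[232.99996948242188, 137.99998474121094], [273.9999694824219, 137.99998474121094], [273.9999694824219, 356.99993896484375], [232.99996948242188, 356.99993896484375]]
[[(0.93, array([ 0.5873, -0.3186,  0.1237]))], [(0.87, array([ 0.6106, -0.1996,  0.1028]))]]
```

View pics/w7.png

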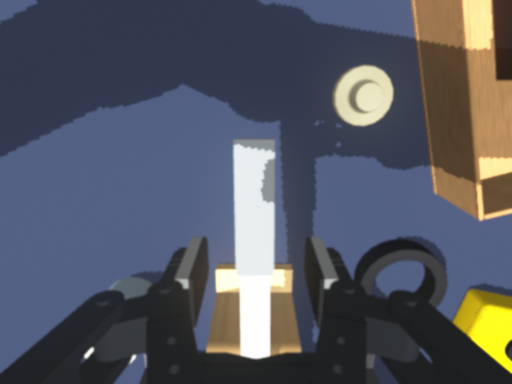

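The wrist view shows the bar resting across the block and tilted handle-down: handle end at (254,140), joint at (255,275). It is centred between the fingers.

```bash
python3 - <<'E'
from h import *
s=state();T=T_cam('wrist',s);print(s['t'],s['tcp_pos'].round(4))
e=pix('wrist',T,[[254,140]],0.088)[0]; j=pix('wrist',T,[[255,275]],0.101)[0]
Bq=np.array([.604,-.2425,.1]); v=np.array([u[1],-u[0],0])
for q in (e,j): print(q,(q-Bq)@u,(q-Bq)@v)
p=Bq-0.152*u; p[2]=0.0875; print(p); move(p,YAW,s=s)
E
```

```text
10.25 [ 0.6438 -0.1035  0.1794]
[ 0.65488557 -0.06421492  0.088     ] -0.1854045833401587 0.000227678693225304
[ 0.62825886 -0.15810596  0.101     ] -0.08781140343113601 -5.6965034051935257e-05
[ 0.64589688 -0.09638822  0.0875    ]
slide [0.76, 0.01, 9.19] rot [0.01, 0.08, -0.21]
```

>>> {"op": "drive_tool", "data": {"plan": [{"slide": [0.8,0,3],"rot": [0,0,0]},{"slide": [0.8,0,6],"rot": [0,0,0]},{"slide": [0.8,0,8],"rot": [0,0,0]},{"slide": [0.8,0,9],"rot": [0,0,0]},{"slide": [0.8,0,9.2],"rot": [0,0,0]}]}}

```text
t: 10.75
tcp_pos: [0.6456, -0.0949, 0.0863]
tool_rot: [-3.14, 0.001, 1.288]
ft_force: [-0.3, 0.5, -0.2]
width: 0.047
gripper_force: 0.0
```

>>> {"op": "drive_tool", "data": {"plan": [{"slide": [0,0,0],"rot": [0,0,0]},{"slide": [0,0,0],"rot": [0,0,0]},{"slide": [0,0,0],"rot": [0,0,0]},{"slide": [0,0,0],"rot": [0,0,0]},{"slide": [0,0,0],"rot": [0,0,0]}], "jaw": 0, "squeeze": 80}}

```text
t: 11.25
tcp_pos: [0.6473, -0.0944, 0.0884]
tool_rot: [3.139, 0.0, 1.29]
ft_force: [-0.5, -1.6, 3.6]
width: 0.0266
gripper_force: 78.9
```

>>> {"op": "drive_tool", "data": {"plan": [{"slide": [0,0,0.3],"rot": [0,-1,0]},{"slide": [0,0,0.6],"rot": [0,-2,0]},{"slide": [-0.1,0,0.9],"rot": [0,-3.3,0]},{"slide": [-0.2,0,1.2],"rot": [0,-4.5,0]},{"slide": [-0.2,0,1.2],"rot": [0,-4.5,0]}]}}

```text
t: 11.75
tcp_pos: [0.6479, -0.0956, 0.079]
tool_rot: [3.138, 0.078, 1.289]
ft_force: [-4.3, -0.1, 17.8]
width: 0.0266
gripper_force: 80.8
```

```bash
python3 - <<'E'
from h import *
im,T=snap('side','s8.png'); s=state(); print(s['t'],s['tcp_pos'].round(4),np.degrees(s['tool_rot']).round(2),s['ft_force'].round(1),s['ft_torque'].round(2),s['width'])
print([find(t,'side',T)[:1] for t in ('pan_edge','pry_bar_center')])
E
```

```text
11.8 [ 0.6479 -0.0956  0.079 ] [179.77   4.41  73.84] [-3.4  0.6 17.3] [ 0.15  0.72 -0.52] 0.026466201494140886
[[(0.63, array([ 0.5873, -0.3188,  0.1299]))], [(0.75, array([ 0.6157, -0.1957,  0.0989]))]]
```

>>> {"op": "drive_tool", "data": {"plan": [{"slide": [0,0,0.5],"rot": [0,-1.6,0]},{"slide": [-0.1,0,1],"rot": [0,-3.3,0]},{"slide": [-0.1,0,1.5],"rot": [0,-5,0]},{"slide": [-0.2,0,2],"rot": [0,-6.6,0]},{"slide": [-0.3,0,2.5],"rot": [0,-8,0]}]}}

```text
t: 12.4
tcp_pos: [0.6472, -0.1007, 0.0555]
tool_rot: [3.136, 0.218, 1.287]
ft_force: [-4.8, 2.7, 25.5]
width: 0.0263
gripper_force: 81.8
```

```bash
python3 - <<'E'
from h import *
for i in range(2):
    im,T=snap('side','s9.png'); s=state(); print(s['t'],s['tcp_pos'].round(4),np.degrees(s['tool_rot']).round(2),s['ft_force'].round(1),s['ft_torque'].round(2),s['width'])
    print([find(t,'side',T)[:1] for t in ('pan_edge','pry_bar_center')])
E
```

```text
12.45 [ 0.6469 -0.101   0.0545] [179.73  12.63  73.85] [-3.8 -0.5 18.6] [-0.99  0.71 -0.85] 0.02662450700180223
[[(0.87, array([ 0.5858, -0.3209,  0.1454]))], [(0.51, array([ 0.6158, -0.1971,  0.092 ]))]]
12.6 [ 0.6469 -0.1009  0.0544] [179.71  12.49  73.79] [-1.8  1.4 17.6] [-0.53  0.62 -0.8 ] 0.026379606084997533
[[(0.71, array([ 0.5872, -0.3213,  0.1482]))], [(0.66, array([ 0.6048, -0.2436,  0.103 ]))]]
```

>>> {"op": "drive_tool", "data": {"plan": [{"slide": [0,0,0.3],"rot": [0,-1,0]},{"slide": [-0.1,0,0.6],"rot": [0,-2,0]},{"slide": [-0.1,0,0.6],"rot": [0,-2,0]},{"slide": [-0.1,0,0.6],"rot": [0,-2,0]},{"slide": [-0.1,0,0.6],"rot": [0,-2,0]}]}}

```text
t: 13.2
tcp_pos: [0.6466, -0.1026, 0.0493]
tool_rot: [3.136, 0.252, 1.288]
ft_force: [-3.3, 3.2, 19.8]
width: 0.0261
gripper_force: 81.3
```

>>> {"op": "drive_tool", "data": {"plan": [{"slide": [0,0,0],"rot": [0,0,0]},{"slide": [0,0,0],"rot": [0,0,0]},{"slide": [0,0,0],"rot": [0,0,0]},{"slide": [0,0,0],"rot": [0,0,0]},{"slide": [0,0,0],"rot": [0,0,0]}], "jaw": 0.55}}

```text
t: 13.7
tcp_pos: [0.6438, -0.1021, 0.0444]
tool_rot: [-3.141, 0.253, 1.291]
ft_force: [-0.7, 0.3, -0.6]
width: 0.0473
gripper_force: 0.0
```

>>> {"op": "drive_tool", "data": {"plan": [{"slide": [0,0,-2],"rot": [0,0,0]},{"slide": [0,0,-5],"rot": [0,0,0]},{"slide": [0,0,-9],"rot": [0,0,0]},{"slide": [0,0,-12],"rot": [0,0,0]},{"slide": [0,0,-14],"rot": [0,0,0]}]}}

```text
t: 14.2
tcp_pos: [0.6549, -0.0681, 0.1829]
tool_rot: [3.139, 0.252, 1.291]
ft_force: [1.2, -0.1, 0.2]
width: 0.0473
gripper_force: 0.0
```

```bash
python3 - <<'E'
from h import *
for i in range(3):
    im,T=snap('side','s10.png'); s=state(); print(s['t'],s['tcp_pos'].round(4),s['ft_force'].round(1),s['width'])
    print([find(t,'side',T)[:1] for t in ('pan_edge','pry_bar_center')])
c=im[150:330,190:390]; cv2.imwrite('pics/s10c.png',cv2.resize(c[:,:,::-1],(660,594),interpolation=cv2.INTER_CUBIC))
E
```

```text
14.25 [ 0.6567 -0.0675  0.1855] [1.5 0.1 2.2] 0.046755838770337815
[[(0.63, array([ 0.5826, -0.3204,  0.1507]))], [(0.63, array([ 0.6172, -0.199 ,  0.0927]))]]
14.4 [ 0.6535 -0.0686  0.18  ] [ 0.3  0.6 -0.6] 0.04696925631724741
[[(0.87, array([ 0.5861, -0.3221,  0.1529]))], [(0.6, array([ 0.6159, -0.2014,  0.0912]))]]
14.55 [ 0.6527 -0.0689  0.1788] [-0.4  0.1  0.1] 0.04711713823879505
[[(0.72, array([ 0.5895, -0.323 ,  0.1505]))], [(0.51, array([ 0.6188, -0.1962,  0.0927]))]]
```

View pics/s10c.png

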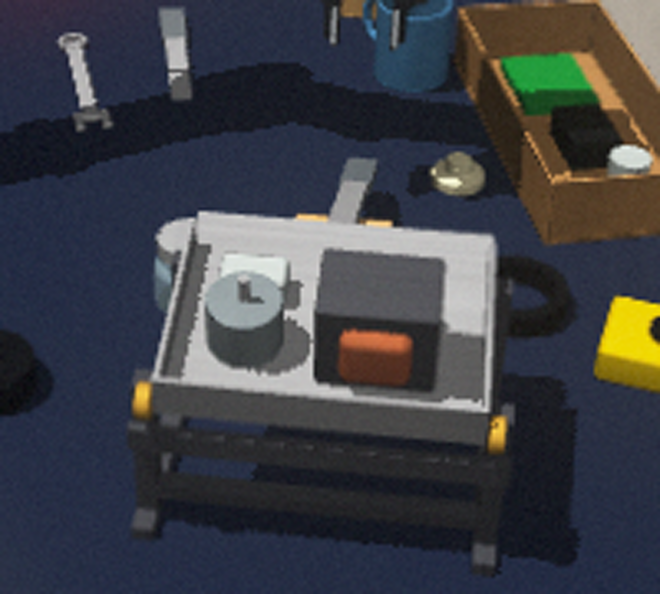

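The pan stands raised: its edge reads about 0.151, up 28 mm. The bar is still across the block at (355,190), and the gripper is clear at the top of the crop.

```bash
python3 -c "
from h import *
print(job.finish_job())"
```

```text
the job is handed in; nothing more can be done
None
```

The pan was levered up with the long bar on the block and left raised about 28 mm at its free edge by camera estimate, with the gripper clear; I handed the job in at about 15 s and got no verdict back.

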